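# Turn the rinsed spot plate over on the slanted draining rack

### The arm

A 6-joint arm with a two-finger parallel gripper is mounted at the origin on the work surface. World frame = base frame: x ahead of the robot, y to its left, z up, the work surface at z = 0. Lengths are in m, angles in degrees, forces in N, time in s.
With the tool pointing down it reaches from about 0.375 to 0.975 m from the base axis. Payload 3.8 kg.
Tool frame: the origin (TCP) lies midway between the tips of the shut fingers; the grasp point (between the pads) lies 19 mm behind it; x points along the fingers, y is the direction in which the jaws open and shut, and the axes are right-handed (so a half turn about x gives the same grasp; the last joint's range is limited). The gripper opens to 85 mm and grips with 20 to 120 N. Pads are 22 mm wide; open, the fingers measure 114 mm over their backs; the gripper's body (76 mm by 85 mm) begins 54 mm behind the grasp point. The pads swing forward as they close: fully open they stand 13 mm farther back than shut.
Start: joints at [66.469, 15.12, 91.902, -0, 72.978, -2.114], TCP at [0.246, 0.628, 0.231] pointing down, gripper open.
Joint ranges: [-150.88, 150.88], [-54.13, 125.18], [17.81, 147.31], [-75.09, 255.09], [0, 152.58], [-146.25, 146.25]. Speed limits (degrees/s): [147.25, 147.25, 180, 180, 180, 180].

### API

Orientations are given as a 3x3 rotation matrix whose columns are the frame's x, y, z axes.
In Python, from rig import * gives the robot as it stands. The module is installed in compiled form; this text tells all that it offers.
- The arm moves only by the shell command python3 -m jog 'ROWS' [OPENING]. ROWS is JSON, a list of rows, each a list of 4 numbers: the shift along the tool's x, y, z in m, then the turn about the tool's x in degrees. In form: [[tx, ty, tz, yaw], ...]. A call has 1 to 5 rows; each row is the pose to reach, as a shift and turn from the pose commanded when the call began, along the tool's axes at that moment; what a row does not reach only later rows make up. A row lasts 1/8 s, in which the tool goes at most 62.5 mm and 10.7 degrees, less where a joint would pass 70% of its speed; a pose out of reach is approached as far as the arm can. A call with a gripper value outside its range is refused whole. OPENING is the finger opening in m, from 0 to 0.0854, set as the call begins (- or left out, the last holds). The fingers move at their own pace and stop on an object; the grip force is fixed at half the most. Time passes only in rows, so rows that repeat a pose let the fingers close. It gives the time, the measured TCP pose, the force and the opening at its end, in the units of the state.
- get_state(): the state, without advancing time (a new reading comes with each control period).
- capture(name): name is "scene" or "side" or "wrist"; returns the picture (384x512x3 uint8, red, green, blue); there is no depth.
- calibration(name): a dict with "mtx" (3x3 intrinsics, pixels), "R" (3x3) and "t" (3): a world point X has camera coordinates R X + t. Camera axes: x right, y down, z forward; pixel columns grow to the right and rows downward; lengths in m; the calibration is good to about 2 mm. A picture is of the moment at which its call begins: read the wrist's pose just before it. calibration takes no time and is no camera call; for the wrist camera it gives the pose at the moment of the call.
- finish_job(): hands the job in, once; it reports no verdict.
The state is a dict: "time_s": time; "q": joint angles; "qvel": joint speeds; "joint_efforts": joint torques, N m; "position": TCP position; "ee_rot": TCP orientation; "contact_force": force on the tool from outside, world axes, zero at the start; "ft_torque": the same for the moment, N m; "finger_gap": finger opening in m.
Only numpy, scipy, OpenCV 4.12 (cv2) and the standard library are available. Lean on these libraries where they do the work, as an engineer would, in place of code of your own. Each camera call takes 0.05 s, during which the arm holds its last target. There are 200 camera calls.

### The job

The rinsed porcelain spot plate leans on the left side of the slanted draining rack (left as seen from the robot) with its wells facing out. Slide it part-way off one end of the rack, still leaning there, so that you can get behind it, then lift it clear, turn it over and lean it on the rack's right side with its wells against the board so that they drain, its lower edge down on the ledge and neither end sticking out past the rack. Do not drop it on the table, and leave the other ware where it stands.

Things in the scene. Friction and masses are not known exactly. Their poses are not given: they have to be found in the camera images.
- rack: Fixed bare-steel tent-shaped draining rack, 140 mm long along x (points roughly away from the robot), 122 mm high, open at both ends: beyond them space is free before, behind and below what sticks out. Origin: centre of underside, on the table; y left, z up. Each side is a smooth flat board, 6 mm thick, 120 mm up a slope of 50 deg from level, rising inwards to the ridge over the x axis.
- left_ledge (a point): Middle of the inner corner of the left board's face and its ledge, at rack x 0, y 83, z 30 mm. The ledge is 6 mm thick and stands out square from the board by 24 mm, over the rack's whole length.
- right_ledge (a point): The same for the right board: rack x 0, y -83, z 30 mm.
- plate: Loose white porcelain spot plate 120 x 100 x 8 mm (its x, y, z), about 0.2 kg; origin at its very centre. z is the normal of the face with 12 round grey shallow wells (not grippable); the back is plain. Starts leaning on the left board, on the ledge, all on the board, which stands 20 mm above its upper edge; x along rack x, y down the slope. Slides along the ledge when pushed on an end.
- dish_a: Bystander: white porcelain evaporating dish, 84 mm wide, 34 mm high; origin under its centre.
- dish_b: Bystander: white porcelain evaporating dish, 72 mm wide, 30 mm high; origin under its centre.
- crucible_a: Bystander: white porcelain crucible, 54 mm wide, 42 mm high; origin under its centre.
- crucible_b: Bystander: white porcelain crucible, 46 mm wide, 36 mm high; origin under its centre.
- jar: Bystander: amber glass jar with a black cap, 64 mm wide, 85 mm high, near the rack; origin under its centre.
- beaker: Bystander: glass beaker, 72 mm wide, 90 mm high, near the rack; origin under its centre.
- tongs: Bystander: steel crucible tongs, 200 mm long, lying flat to the right of the rack; origin under the pivot.
Mind the look-alikes: they are no part of the job. What is shaped like the plate but green or orange is not meant.

How it is judged (in metres and radians):
On the way, in this order (a step that is already met when the one before it is completed fails the run):
1. the plate has been slid along so that at least 25 mm of it sticks out past one end of the rack, while it still leans on the left board, wells outwards ((x of plate in the frame of rack above 0.035 m or x of plate in the frame of rack below -0.035 m) and y of plate in the frame of rack between 0.0419 and 0.0659 m and z of plate in the frame of rack between 0.0589 and 0.0829 m and angle between plate's own z axis and vertical between 0.723 and 1.023 rad), for 0.2 s.
2. the plate is lifted clear of the rack (contact force between plate and rack below 0.01 N and height (world z) of plate above 0.12 m), for 0.2 s.
At the end, for the whole second after the job is handed in: The plate rests on the rack's right board, wells towards the board (lean within 7 degrees), lower edge on the ledge (centre within 8 mm of its seated height and depth), along the rack within 0.1 rad, neither end more than 6 mm past the rack's end (centre within 16 mm of its middle) (x of plate in the frame of rack between -0.016 and 0.016 m and y of plate in the frame of rack between -0.0619 and -0.0459 m and z of plate in the frame of rack between 0.0629 and 0.0789 m and angle between plate's own z axis and vertical between 2.149 and 2.389 rad and angle between the x axis of plate and the x axis of rack, either way round below 0.1 rad and linear speed of plate below 0.02 m/s and angular speed of plate below 0.1 rad/s); the robot touches nothing.
It fails at once if the plate is dropped: its centre falls below 40 mm over the table (height (world z) of plate below 0.04 m).
It fails at once if other ware is moved by more than 25 mm (distance of any of dish_a, dish_b, crucible_a, crucible_b, jar, beaker, tongs from where it was at the start of the episode above 0.025 m).
It also fails if it takes over 64 s, if anything falls off the work surface, if the arm or the gripper's body presses on something with over 40 N, if the wrist force passes 120 N, or if a joint passes its speed limit or range.

## Working session

There is one attempt and no reset: what is moved stays moved. The work goes in short steps, Python scripts to look and compute and a shell command to move; the robot and the scene stay as the last step left them, time stands still between calls to the robot, and variables do not carry over. Pictures are saved under pics/ and viewed, about 8 in all and at most 12, crops included, and the job is handed in when it is done.

```bash
mkdir -p pics; python3 - <<'E'
from rig import *
import cv2,numpy as np
s=get_state();print(s['time_s'],s['position'],s['ee_rot'],s['finger_gap'])
ims=[]
for n in ("scene","side"):
    im=capture(n);cv2.imwrite(f'pics/{n}0.png',im[:,:,::-1]);c=calibration(n)
    print(n,np.round(c['mtx'],1).tolist(),np.round(c['R'],3).tolist(),np.round(c['t'],3).tolist())
    ims.append(im)
a=np.vstack(ims)[:,:,::-1]
cv2.imwrite('pics/both0.png',cv2.resize(np.hstack(ims)[:,:,::-1],(800,300)))
E
```

```text
0.0 [0.24617979 0.62770661 0.22990446] [[-9.36960482e-04  3.65180520e-01  9.30936254e-01]
 [-2.11683659e-03  9.30933853e-01 -3.65181709e-01]
 [-9.99997321e-01 -2.31280076e-03 -9.92207438e-05]] 0.08535022735565892
scene [[392.5, 0.0, 250.7], [0.0, 392.5, 190.8], [0.0, 0.0, 1.0]] [[-0.199, 0.98, 0.018], [0.597, 0.136, -0.791], [-0.778, -0.147, -0.612]] [0.159, -0.276, 1.481]
side [[398.1, 0.0, 257.4], [0.0, 398.1, 190.1], [0.0, 0.0, 1.0]] [[0.733, -0.681, -0.006], [-0.513, -0.547, -0.661], [0.447, 0.488, -0.75]] [-0.453, 0.328, 0.881]
```

View pics/scene0.png

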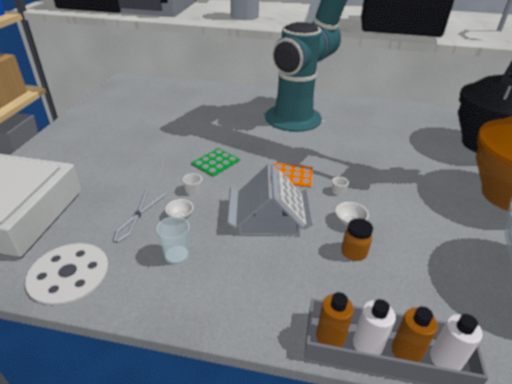

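View pics/side0.png

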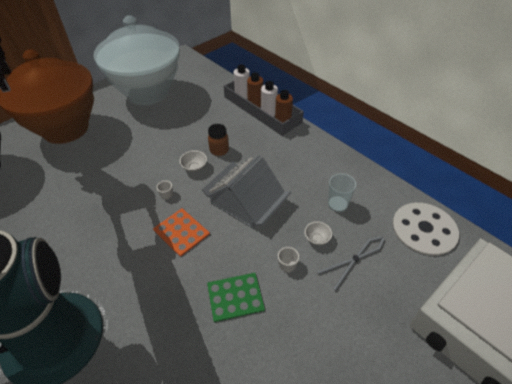

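The scene shows the tent rack at about (268,205) in the scene view and (248,190) in the side view. The white plate with grey wells lies on the rack's robot-left side at (290,195) in the scene view. The orange plate at (295,174) and the green one at (215,161) lie flat and are look-alikes. I'll enlarge both views to confirm and to read the corners.

```bash
python3 - <<'E'
import cv2,numpy as np
a=cv2.imread('pics/scene0.png')[155:245,215:385];b=cv2.imread('pics/side0.png')[120:250,140:310]
f=lambda x,k:cv2.resize(x,None,fx=k,fy=k,interpolation=cv2.INTER_CUBIC)
A=f(a,4.6);B=f(b,4.5)
cv2.imwrite('pics/cropA.png',A);cv2.imwrite('pics/cropB.png',B);print(A.shape,B.shape)
E
```

```text
(414, 782, 3) (585, 765, 3)
```

View pics/cropA.png

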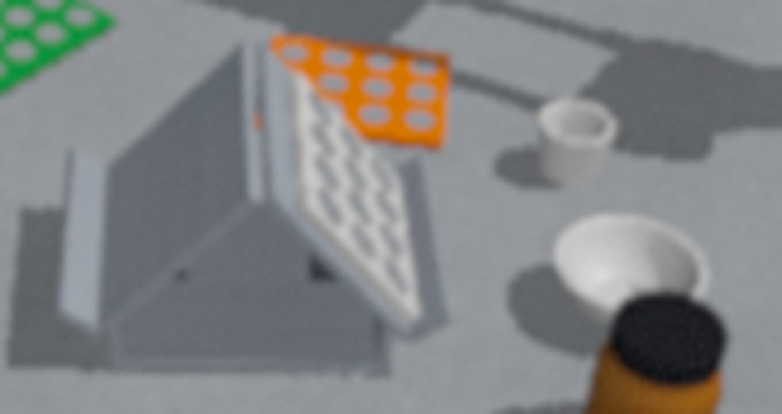

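View pics/cropB.png

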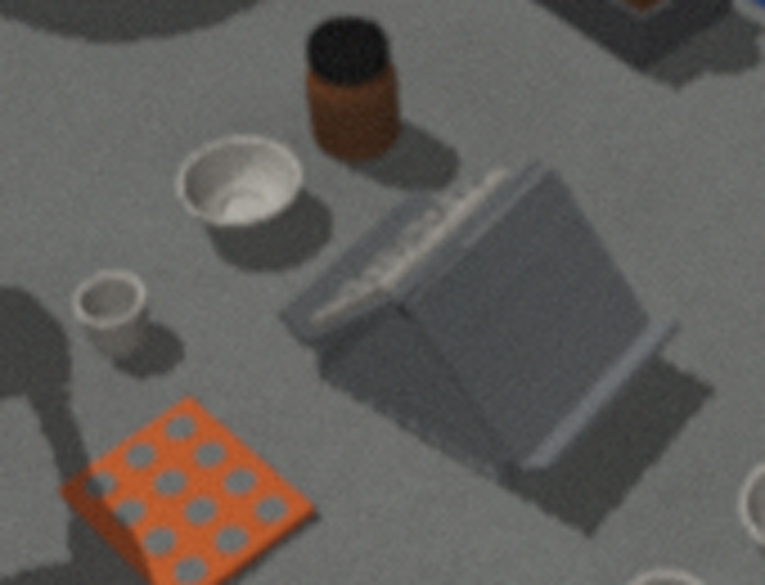

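The white plate with grey wells is on the rack's left board, clear of the orange plate on the table and the green one. Next I cast rays for the rack ridge ends, the ledge tips, the plate corners and the neighbouring ware.

```bash
cat > h.py <<'E'
from rig import *
import numpy as np
def ray(n,u,v,c=None):
    c=c or calibration(n);R=np.array(c['R']);t=np.array(c['t'])
    d=R.T@np.linalg.inv(c['mtx'])@[u,v,1];return -R.T@t,d
def onz(n,u,v,z,c=None):
    o,d=ray(n,u,v,c);return o+d*(z-o[2])/d[2]
def two(p,q):
    A=[];b=[]
    for n,(u,v) in (('scene',p),('side',q)):
        o,d=ray(n,u,v);d/=np.linalg.norm(d);P=np.eye(3)-np.outer(d,d);A.append(P);b.append(P@o)
    return np.linalg.lstsq(np.vstack(A),np.hstack(b),rcond=None)[0]
E
python3 - <<'E'
from h import *
np.set_printoptions(precision=4,suppress=True)
sc=lambda x,y:(215+x/4.6,155+y/4.6); sd=lambda x,y:(140+x/4.5,120+y/4.5)
rf=two(sc(262,203),sd(545,163)); rn=two(sc(250,42),sd(400,297))
print('ridge far,near',rf,rn,'len',np.linalg.norm(rf-rn))
for n,f,pts in(('scene',sc,[(262,203),(250,42)]),('side',sd,[(545,163),(400,297)])):
    a,b=[onz(n,*f(*p),.122) for p in pts];d=a-b;print(n,a,b,np.linalg.norm(d),np.degrees(np.arctan2(d[1],d[0])),(a+b)/2)
# ledge tips: outer top edge z=.030+.024*cos50=.0454, y=83+.024*sin50=101.4
z=.0454
for n,p in(('scene',sc(67,152)),('scene',sc(62,310)),('scene',sc(447,320)),('scene',sc(418,158)),('side',sd(678,322)),('side',sd(535,467)),('side',sd(283,318))):print('ledge',n,onz(n,*p,z))
print('rack foot far L/R',onz('scene',*sc(388,374),0),onz('scene',*sc(112,366),0))
print('jar cap',onz('scene',*sc(668,318),.085),onz('side',*sd(348,38),.085))
print('dish',onz('scene',*sc(630,260),.034),onz('side',*sd(240,180),.034))
print('cruc',onz('scene',*sc(577,125),.036),onz('side',*sd(110,293),.036))
for n,z,p in(('ul n',.111,(293,75)),('lo n',.038,(400,165)),('lo f',.038,(417,318)),('up f',.111,(303,195))):print('plate',n,onz('scene',*sc(*p),z))
E
```

```text
ridge far,near [0.6489 0.0168 0.1186] [ 0.5119 -0.0107  0.1222] len 0.1397684758672001
scene [0.6529 0.0175 0.122 ] [ 0.5127 -0.0116  0.122 ] 0.14320220960944707 11.703475316560553 [0.5828 0.003  0.122 ]
side [0.6465 0.014  0.122 ] [ 0.5118 -0.0094  0.122 ] 0.1366671618405411 9.863358167490123 [0.5791 0.0023 0.122 ]
ledge scene [ 0.5365 -0.1121  0.0454]
ledge scene [ 0.6695 -0.0818  0.0454]
ledge scene [0.6331 0.1162 0.0454]
ledge scene [0.4967 0.0888 0.0454]
ledge side [ 0.6644 -0.0864  0.0454]
ledge side [ 0.5247 -0.1072  0.0454]
ledge side [0.4891 0.0826 0.0454]
rack foot far L/R [0.6325 0.0895 0.    ] [ 0.6589 -0.0574  0.    ]
jar cap [0.6521 0.2217 0.085 ] [0.6593 0.2235 0.085 ]
dish [0.5488 0.2123 0.034 ] [0.5491 0.2092 0.034 ]
cruc [0.4295 0.1805 0.036 ] [0.4265 0.1815 0.036 ]
plate ul n [0.5235 0.015  0.111 ]
plate lo n [0.496 0.079 0.038]
plate lo f [0.6267 0.1007 0.038 ]
plate up f [0.6283 0.0353 0.111 ]
```

```bash
cat >> h.py <<'E'
C=np.array([.581,.0025,0]);TH=np.radians(11)
RR=np.array([[np.cos(TH),-np.sin(TH),0],[np.sin(TH),np.cos(TH),0],[0,0,1]])
def st(*targets):
    s=get_state();R=np.array(s['ee_rot']);p=RR.T@(np.array(s['position'])-C)
    y=RR.T@R[:,1];print('t %.2f rack mm'%s['time_s'],np.round(p*1e3,1),'yaw off %.1f'%np.degrees(np.arctan2(-y[0],y[1])),'F',np.round(RR.T@s['contact_force'],1),'gap %.1f'%(s['finger_gap']*1e3))
    for t in targets:print(' to',t,'tool d',np.round(R.T@RR@(np.array(t)/1e3-p),4))
E
python3 -m jog '[[0.045,-0.229,0.216,-32.4],[0.045,-0.229,0.216,-32.4],[0.045,-0.229,0.216,-32.4],[0.045,-0.229,0.216,-32.4],[0.045,-0.229,0.216,-32.4]]' 0
python3 -c "from h import *;st((-90,60,140))"
```

```text
time_s: 0.72
position: [0.3618, 0.34, 0.1866]
ee_rot: [[0.0, -0.191, 0.982], [-0.0, 0.982, 0.191], [-1.0, -0.0, 0.0]]
contact_force: [1.2, 0.1, 1.0]
finger_gap: -0.0003
t 0.72 rack mm [-150.8  373.1  186.6] yaw off 0.0 F [ 1.2 -0.2  1. ] gap -0.3
 to (-90, 60, 140) tool d [ 0.0467 -0.3131  0.0606]
```

```bash
python3 -m jog '[[0.01,-0.06,0.012,0],[0.02,-0.12,0.024,0],[0.03,-0.18,0.036,0],[0.04,-0.24,0.048,0],[0.047,-0.3,0.06,0]]' >/dev/null
python3 -m jog '[[0.01,-0.007,0,0],[0.01,-0.007,0,0]]' >/dev/null
python3 - <<'E'
from h import *
import cv2
st((-75,60,95))
ims=[]
c=calibration('wrist');w=capture('wrist');s=capture('scene')
cv2.imwrite('pics/w1.png',w[:,:,::-1]);
b=cv2.resize(s[140:250,190:340],(524,384),interpolation=cv2.INTER_CUBIC)
cv2.imwrite('pics/ws1.png',cv2.resize(np.hstack([w,b])[:,:,::-1],(800,297)))
E
```

```text
t 1.60 rack mm [-92.   67.9 128.8] yaw off -0.1 F [-0.6  0.5  0.8] gap -0.3
 to (-75, 60, 95) tool d [ 0.0337 -0.0079  0.0171]
```

View pics/ws1.png

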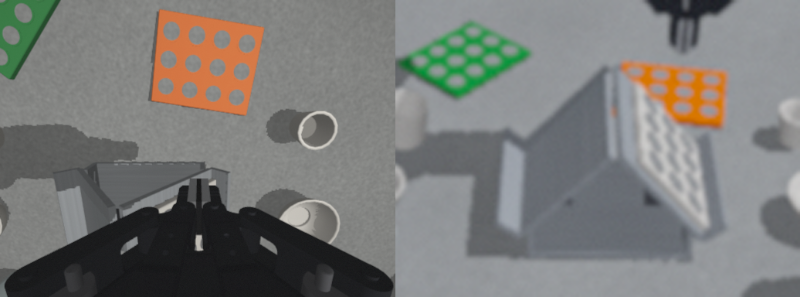

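The wrist view shows the shut fingertips at about (200,190), at the rack's near end, and the orange plate well behind. Next I probe down gently for the board.

```bash
python3 -m jog '[[0.02,-0.008,0.008,0],[0.034,-0.008,0.017,0],[0.034,-0.008,0.017,0]]' >/dev/null; python3 -c "from h import *;st()"
for i in 1 2 3; do python3 -m jog '[[0.002,0,0,0],[0.004,0,0,0],[0.004,0,0,0]]' >/dev/null; python3 -c "from h import *;st()"; done
```

```text
t 2.08 rack mm [-74.1  61.4  95.1] yaw off 0.1 F [-0.1 -0.4 -1.1] gap -0.1
t 2.45 rack mm [-73.7  60.1  92.4] yaw off -0.0 F [ 0.3 -0.2  0.1] gap -0.2
t 2.83 rack mm [-73.8  60.   87.9] yaw off -0.0 F [ 0.1  0.3 -0.2] gap 0.2
t 3.20 rack mm [-73.8  60.1  83.9] yaw off -0.0 F [0.2 0.3 0.5] gap 0.1
```

```bash

for i in 1 2 3 4; do python3 -m jog '[[0.003,0,0,0],[0.003,0,0,0]]' >/dev/null; python3 -c "from h import *;st()"; done
```

```text
t 3.45 rack mm [-73.9  60.1  80.8] yaw off -0.0 F [-0.3  0.9 -0.6] gap -0.2
t 3.70 rack mm [-73.9  60.1  77.8] yaw off -0.0 F [-0.3 -0.6  0.6] gap 0.3
t 3.95 rack mm [-73.9  60.1  74.9] yaw off -0.0 F [-0.4  0.3  0.2] gap -0.1
t 4.20 rack mm [-73.9  60.1  71.9] yaw off -0.0 F [-0.3  0.1  0.4] gap -0.2
```

```bash

for i in 1 2 3 4; do python3 -m jog '[[0.002,0,0,0],[0.002,0,0,0]]' >/dev/null; python3 -c "from h import *;st()"; done
```

```text
t 4.45 rack mm [-73.8  60.1  70. ] yaw off -0.0 F [ 0.5 -0.  -0.6] gap 0.0
t 4.70 rack mm [-73.8  60.1  68. ] yaw off -0.0 F [-0.3  0.7 -0.2] gap -0.4
t 4.95 rack mm [-73.8  60.1  66. ] yaw off -0.0 F [ 0.4  0.1 -0.2] gap 0.3
t 5.20 rack mm [-73.2  60.3  64.6] yaw off -0.0 F [-0.6  1.5  3.2] gap -0.0
```

```bash
python3 -m jog '[[-0.0035,0,0,0],[-0.0035,0,0.005,0],[-0.0035,0,0.01,0],[-0.0035,0,0.015,0],[-0.0035,0,0.02,0]]' >/dev/null; python3 -c "from h import *;st()"
python3 -m jog '[[0,0,0.006,0],[0,0,0.012,0],[0,0,0.018,0],[0,0,0.024,0],[0,0,0.024,0]]' >/dev/null; python3 - <<'E'
from h import *
import cv2
st()
s=capture('scene');cv2.imwrite('pics/s2.png',s[:,:,::-1])
cv2.imwrite('pics/c2.png',cv2.resize(s[140:250,210:340][:,:,::-1],None,fx=5,fy=5,interpolation=cv2.INTER_CUBIC))
E
```

```text
t 5.83 rack mm [-53.4  60.   67.4] yaw off -0.0 F [-2.2 -0.6  1.7] gap -0.0
t 6.45 rack mm [-28.3  60.1  67.9] yaw off -0.0 F [-0.1  0.5 -0.4] gap -0.1
```

View pics/c2.png

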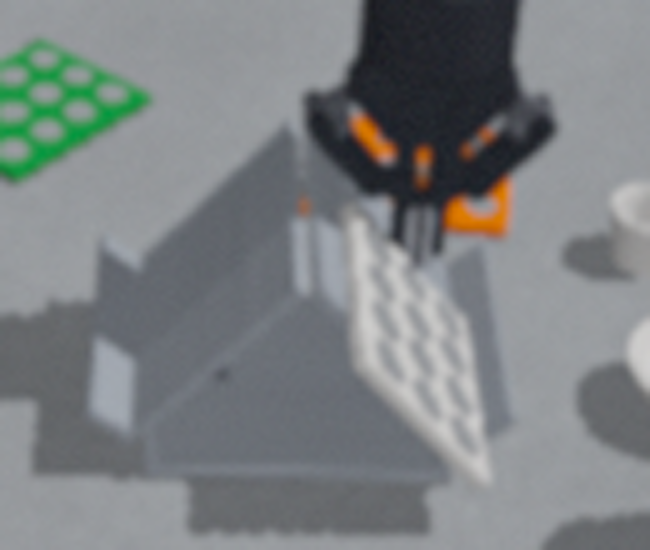

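The plate slid straight and now sticks out past the far end; its far corners are at about (282,214) and (307,237) in the scene view.

```bash
python3 - <<'E'
from h import *
for u,v,z in((282,212,.111),(307,237,.036)):print(np.round(RR.T@(onz('scene',u,v,z)-C),4))
E
```

```text
[0.105  0.0229 0.111 ]
[0.1061 0.0867 0.036 ]
```

```bash
python3 -m jog '[[0,0,0.006,0],[0,0,0.011,0],[0,0,0.011,0],[-0.01,0,0.006,0],[-0.06,0,0.004,0]]'  >/dev/null; python3 -c "from h import *;st()"
python3 -m jog '[[-0.03,0,0,0],[-0.03,-0.006,0.05,0],[-0.03,-0.006,0.1,0],[-0.03,-0.006,0.112,0],[-0.03,-0.006,0.112,0]]' 0.085 >/dev/null
python3 - <<'E'
from h import *
import cv2
st((88,54,68))
s=capture('scene');w=capture('side');cv2.imwrite('pics/s3.png',s[:,:,::-1])
f=lambda x:cv2.resize(x[:,:,::-1],(400,340),interpolation=cv2.INTER_CUBIC)
cv2.imwrite('pics/c3.png',np.hstack([f(s[140:250,210:340]),f(w[120:236,180:317])]))
E
```

```text
t 7.12 rack mm [-28.7  60.3 125.2] yaw off -0.0 F [ 1.  -1.   0.8] gap -0.1
t 7.75 rack mm [ 86.6  54.  157.8] yaw off -0.0 F [-0.5 -0.1 -1. ] gap 85.0
 to (88, 54, 68) tool d [0.0898 0.     0.0015]
```

View pics/c3.png

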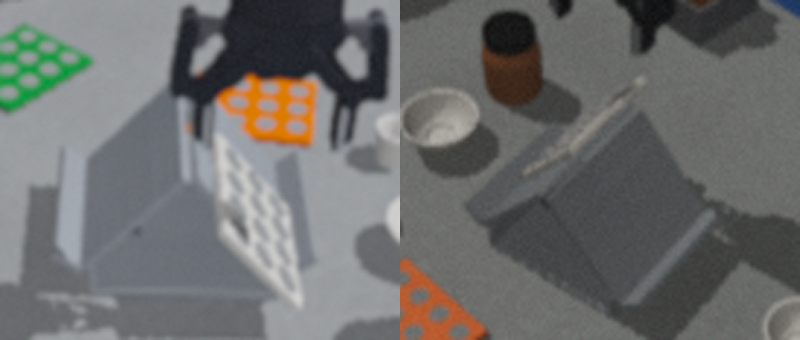

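The plate leans with about 45 mm out past the far end, its upper far corner at roughly (281,215). The open fingers straddle it from above. I'll descend.

```bash
python3 -m jog '[[0.03,0,0.002,0],[0.05,0,0.002,0],[0.06,0,0.002,0],[0.067,0,0.002,0],[0.067,0,0.002,0]]'  >/dev/null; python3 -c "from h import *;st()"
python3 -m jog '[[0.006,0,0,0],[0.012,0,0,0],[0.018,0,0,0],[0.023,0,0,0],[0.023,0,0,0]]' >/dev/null
python3 - <<'E'
from h import *
st((88,54,68))
import cv2
s=capture('scene');w=capture('wrist')
f=lambda x:cv2.resize(x[:,:,::-1],(400,340),interpolation=cv2.INTER_CUBIC)
cv2.imwrite('pics/c4.png',np.hstack([f(s[150:260,210:340]),f(w)]))
E
```

```text
t 8.47 rack mm [88.2 54.  90.4] yaw off -0.0 F [-0.3 -0.1  0.2] gap 85.5
t 9.10 rack mm [87.8 54.  66.8] yaw off -0.0 F [ 0.2  0.3 -0.1] gap 85.1
 to (88, 54, 68) tool d [-0.0012 -0.      0.0002]
```

View pics/c4.png

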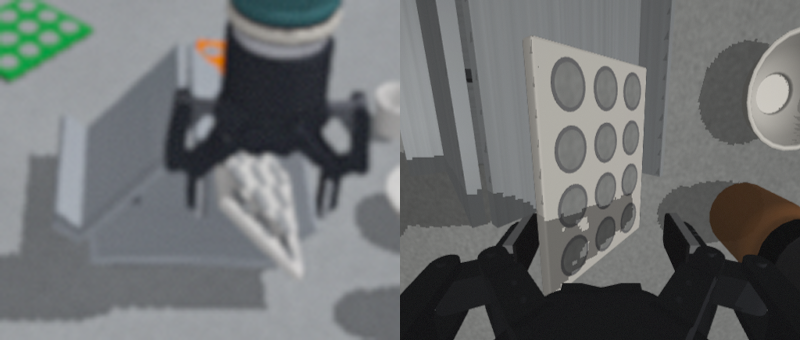

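```bash
python3 -m jog '[[0,0.004,0,0],[0,0.008,0,0],[0,0.012,0,0],[0,0.016,0,0],[0,0.016,0,0]]' 0.075 >/dev/null; python3 -c "from h import *;st()"
python3 -m jog '[[0,0.003,0,0],[0,0.006,0,0],[0,0.008,0,0],[0,0.01,0,0],[0,0.01,0,0]]' 0.06 >/dev/null
python3 - <<'E'
from h import *
st()
import cv2
s=capture('scene');w=capture('wrist')
f=lambda x:cv2.resize(x[:,:,::-1],(400,340),interpolation=cv2.INTER_CUBIC)
cv2.imwrite('pics/c5.png',np.hstack([f(s[150:260,210:340]),f(w)]))
E
```

```text
t 9.82 rack mm [87.9 70.7 67.2] yaw off 0.0 F [ 0.   0.1 -0.6] gap 74.7
t 10.45 rack mm [88.1 80.3 67.4] yaw off -0.0 F [ 0.2 -0.2  0.7] gap 60.0
```

View pics/c5.png

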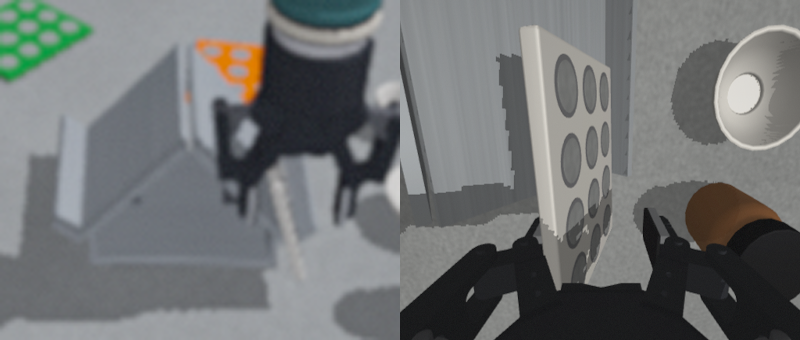

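The plate is rising evenly off the board with the wells still facing left. I'll stand it up further and close.

```bash
python3 -m jog '[[0,0.002,0,0],[0,0.004,0,0],[0,0.005,0,0],[0,0.005,0,0]]' 0.036 >/dev/null; python3 -c "from h import *;st()"
python3 -m jog '[[0,0,0,0],[0,0,0,0],[0,0,0,0],[0,0,0,0]]' 0.018 >/dev/null; python3 -c "from h import *;st()"
python3 -m jog '[[0,0,0,0],[0,0,0,0],[0,0,0,0],[0,0,0,0]]' 0.0 >/dev/null
python3 - <<'E'
from h import *
st()
import cv2
s=capture('scene');w=capture('wrist')
f=lambda x:cv2.resize(x[:,:,::-1],(400,340),interpolation=cv2.INTER_CUBIC)
cv2.imwrite('pics/c6.png',np.hstack([f(s[150:260,210:340]),f(w)]))
E
```

```text
t 11.05 rack mm [87.8 85.3 67. ] yaw off -0.0 F [-0.2 -0.1  0.2] gap 35.9
t 11.55 rack mm [88.4 85.  67.6] yaw off -0.0 F [-0.3 -0.  -0.4] gap 17.8
t 12.05 rack mm [88.5 84.5 67.8] yaw off -0.0 F [-0.2 -3.3  1.8] gap 7.4
```

View pics/c6.png

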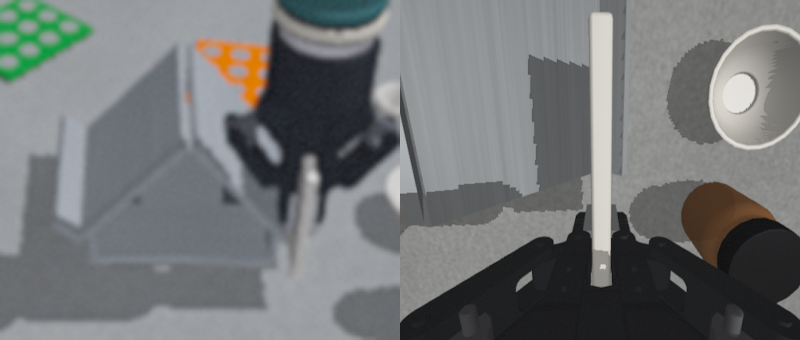

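The plate stands upright in the jaws with a 7.4 mm gap, wells to the left. I'll lift it, then measure its ends by mask.

```bash
python3 -m jog '[[-0.01,0,0,0],[-0.03,0,0,0],[-0.06,0,0,0],[-0.09,0,0,0],[-0.11,0,0,0]]' >/dev/null; python3 -c "from h import *;st()"
python3 -m jog '[[0,0,0,0],[0,-0.03,-0.01,0],[0,-0.07,-0.026,0],[0,-0.11,-0.042,0],[0,-0.14,-0.056,0]]' >/dev/null
python3 -m jog '[[0,-0.015,0,0],[0,-0.031,0,0],[0,-0.031,0,0],[0,-0.031,0,0]]' >/dev/null
python3 - <<'E'
from h import *
st((31.8,-87,69))
import cv2
s=capture('scene');w=capture('side')
cv2.imwrite('pics/s7.png',s[:,:,::-1]);cv2.imwrite('pics/d7.png',w[:,:,::-1])
f=lambda x:cv2.resize(x[:,:,::-1],(400,340),interpolation=cv2.INTER_CUBIC)
cv2.imwrite('pics/c7.png',np.hstack([f(s[110:245,190:350]),f(w[100:236,200:360])]))
E
```

```text
t 12.78 rack mm [ 89.5  85.5 180.9] yaw off -0.0 F [ 0.5 -0.5 -2.1] gap 7.5
t 13.90 rack mm [ 32.7 -85.2 177.4] yaw off 0.0 F [ 0.4 -0.9 -2.8] gap 7.3
 to (31.8, -87, 69) tool d [ 0.1084 -0.0018 -0.0009]
```

View pics/c7.png

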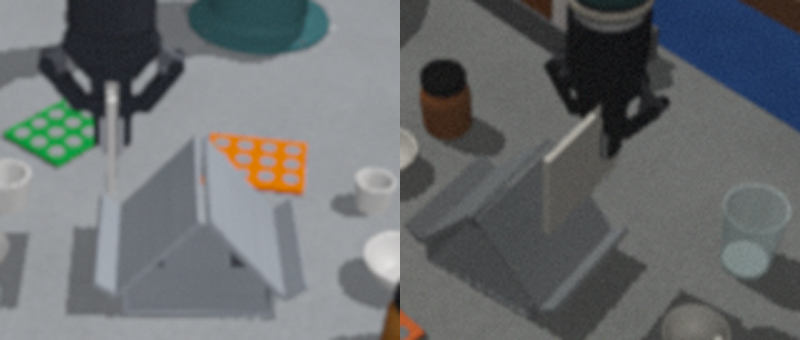

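The plate hangs level over the right side. In the side view its near end runs from about (258,162) to (259,193). I'll intersect those rays with its plane.

```bash
python3 - <<'E'
from h import *
for u,v in((258,162),(259.3,192.8),(280,143)):
    o,d=ray('side',u,v);o=RR.T@(o-C);d=RR.T@d;print(np.round((o+d*(-.089-o[1])/d[1])*1e3,1))
for y in(-85,):
  # scene: far end edge px (190+110*.4,110+85*.397),(bottom 190)
  for u,v in((234.4,143.5),(234.4,186)):
    o,d=ray('scene',u,v);o=RR.T@(o-C);d=RR.T@d;print(np.round((o+d*(y/1e3-o[1])/d[1])*1e3,1))
E
```

```text
[-67.5 -89.  257.5]
[-63.  -89.  149.9]
[ 19.7 -89.  250. ]
[ 44.5 -85.  249.6]
[ 62.5 -85.  149.2]
```

```bash
python3 -m jog '[[0.03,0,0,0],[0.06,0,0,0],[0.085,-0.001,0,0],[0.1,-0.001,0,0],[0.1,-0.001,0,0]]' >/dev/null; python3 -c "from h import *;st()"
for i in 1 2 3; do python3 -m jog '[[0.002,0,0,0],[0.002,0,0,0]]' >/dev/null; python3 -c "from h import *;st()"; done
```

```text
t 14.62 rack mm [ 31.5 -86.2  76.3] yaw off 0.0 F [ 0.2 -0.  -2.4] gap 7.2
t 14.88 rack mm [ 33.3 -87.3  77. ] yaw off -0.0 F [-0.1 -0.5 -2.8] gap 7.6
t 15.12 rack mm [ 32.4 -87.1  73.9] yaw off -0.0 F [-0.3  0.4 -3.3] gap 7.4
t 15.38 rack mm [ 32.1 -86.9  71.4] yaw off -0.0 F [ 0.4  0.1 -2.7] gap 7.3
```

```bash

for i in 1 2 3; do python3 -m jog '[[0.0015,0,0,0],[0.0015,0,0,0]]' >/dev/null; python3 -c "from h import *;st()"; done
```

```text
t 15.62 rack mm [ 32.6 -86.7  70.8] yaw off -0.0 F [-0.8  1.3  2.8] gap 7.4
t 15.88 rack mm [ 32.9 -86.5  70.3] yaw off -0.0 F [-3.1  4.2  7.7] gap 7.3
t 16.12 rack mm [ 33.3 -86.2  69.9] yaw off -0.0 F [-4.3  5.4 12.5] gap 7.4
```

The plate's lower edge is on the right ledge. I'll release to a small opening, let it lean on the left finger, and lower it in stages.

```bash
python3 -m jog '[[-0.003,0.001,0,0],[-0.003,0.003,0,0],[-0.003,0.005,0,0],[-0.003,0.008,0,0],[-0.003,0.008,0,0]]' 0.03 >/dev/null; python3 -c "from h import *;st((32,-70,95))"
python3 -m jog '[[-0.006,0.002,0,0],[-0.012,0.004,0,0],[-0.018,0.006,0,0],[-0.022,0.008,0,0],[-0.022,0.008,0,0]]' >/dev/null
python3 - <<'E'
from h import *
st((32,-58,108),(32,-48,108))
import cv2
s=capture('scene');w=capture('side')
f=lambda x:cv2.resize(x[:,:,::-1],(400,340),interpolation=cv2.INTER_CUBIC)
cv2.imwrite('pics/c8.png',np.hstack([f(s[140:250,210:340]),f(w[110:246,200:360])]))
E
```

```text
t 16.75 rack mm [ 32.2 -78.7  69.8] yaw off -0.0 F [-0.7  0.   0.1] gap 29.7
 to (32, -70, 95) tool d [-0.0252  0.0087 -0.0002]
t 17.38 rack mm [ 32.8 -70.9  92.9] yaw off -0.0 F [0.1 0.5 0.4] gap 30.0
 to (32, -58, 108) tool d [-0.0151  0.0129 -0.0008]
 to (32, -48, 108) tool d [-0.0151  0.0229 -0.0008]
```

```bash
python3 -m jog '[[-0.005,0.004,0,0],[-0.01,0.008,0,0],[-0.015,0.013,0,0],[-0.015,0.016,0,0],[-0.015,0.016,0,0]]' >/dev/null; python3 -c "from h import *;st()"
python3 -m jog '[[0,0.002,0,0],[0,0.004,0,0],[0,0.007,0,0],[0,0.007,0,0]]' >/dev/null; python3 -c "from h import *;st()"
python3 -m jog '[[-0.006,0.001,0,0],[-0.012,0.002,0,0],[-0.02,0.002,0,0],[-0.04,0.002,0,0],[-0.08,0.002,0,0]]' >/dev/null
python3 - <<'E'
from h import *
st()
import cv2
s=capture('scene');w=capture('side')
cv2.imwrite('pics/s9.png',s[:,:,::-1]);cv2.imwrite('pics/d9.png',w[:,:,::-1])
f=lambda x:cv2.resize(x[:,:,::-1],(400,340),interpolation=cv2.INTER_CUBIC)
cv2.imwrite('pics/c9.png',np.hstack([f(s[140:250,210:340]),f(w[130:240,200:330])]))
E
```

```text
t 18.10 rack mm [ 32.6 -54.5 107.4] yaw off 0.0 F [0.2 0.3 1.4] gap 29.7
t 18.60 rack mm [ 32.2 -47.7 107. ] yaw off -0.0 F [-0.9  1.   0.4] gap 30.1
t 19.23 rack mm [ 31.1 -45.7 187.1] yaw off -0.0 F [-0.7  0.1 -0.1] gap 30.2
```

View pics/c9.png

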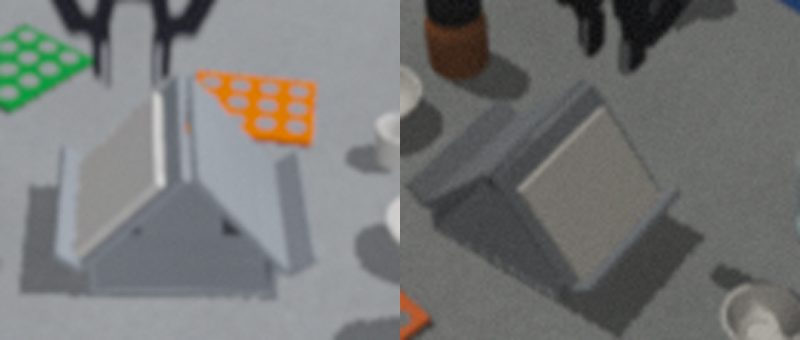

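The plate lies flat on the right board, plain back outwards and lower edge along the ledge. Its side-view crop corners are (520,190), (603,108), (582,288) and (665,190). I'll check where it sits along the rack.

```bash
python3 - <<'E'
from h import *
for x,y,z in((520,190,.1117),(603,108,.1117),(582,288,.0351),(665,190,.0351)):
    print(np.round(RR.T@(onz('side',200+(x-400)*.325,130+y*.3235,z)-C)*1e3,1))
for x,y in((488,178),(590,83)):
    print('ridge',np.round(RR.T@(onz('side',200+(x-400)*.325,130+y*.3235,.122)-C)*1e3,1))
E
```

```text
[-62.8 -24.9 111.7]
[ 55.3 -25.5 111.7]
[-68.  -91.8  35.1]
[ 65.7 -88.3  35.1]
ridge [-74.8  -1.3 122. ]
ridge [ 65.5  -4.1 122. ]
```

```bash
python3 -m jog '[[0,0,0,0],[0,0,0,0],[0,0,0,0]]' >/dev/null; python3 - <<'E'
from h import *
st();print(finish_job())
E
```

```text
t 19.70 rack mm [ 31.5 -45.7 185.9] yaw off -0.0 F [ 0.4  0.9 -0.7] gap 29.8
the job is handed in; nothing more can be done
None
```

The plate now leans on the rack's right side with its wells against the board. I handed the job in at about 19.7 s of the 64 s; `finish_job` reports no verdict, so none is known.

**What I did:**
- I pushed the plate along the left ledge until about 45 mm stuck out past the far end.
- I stood it upright with the finger behind it, gripped it and lifted it over the ridge. I set its lower edge on the right ledge.
- I then lowered it against the board on the left finger.

**Last checks:**
- **Position:** the final side view puts the plate's centre about 2 mm from the rack's middle (limit 16 mm).
- **Seating:** the edge points I read lie within about 3 mm of where a seated plate's should be. The plate looks flat on the board, plain back outwards.
- **Robot:** the gripper was well clear, about 64 mm above the ridge, with contact forces under 1 N, which is sensor noise.
- **Other ware:** I never went near it and felt no unexpected contact, but I did not measure its positions afterwards.

No check failed. While the plate hung over the right side, its end points read from two views differed by up to about 18 mm. That came from rough pixel reading, and the view after placing settled it.

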